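Make up a seed-counting kit and a labelling kit

ROBOT

A 6-joint arm with a two-finger parallel gripper is mounted at the origin on a cart in front of the work surface, level with it; the furniture and walls round the work are solid. World frame = base frame: x ahead of the robot, y to its left, z up, the work surface at z = 0. Lengths are in m, angles in degrees, forces in N, time in s.
With the tool pointing down it reaches from about 0.4 to 0.825 m from the base axis. Payload 7 kg.
Tool frame: the origin (TCP) lies at the very end of the fingers, on their centre line; the grasp point (between the pads) lies 19 mm behind it; z points along the fingers, y is the line along which they close (so a half turn about z gives the same grasp; the last joint's range is limited). The gripper opens to 88 mm and grips with 3 to 60 N. Pads are 19 mm wide; open, the fingers measure 130 mm over their backs; the gripper's body (78 mm by 193 mm) begins 47 mm behind the grasp point.
Start: joints at [80.449, 20.546, 0.682, 0, -70.136, -16.507], TCP at [0.297, 0.606, 0.227] pointing down, gripper open.
Joint ranges: [-176.03, 176.03], [-82.01, 121.73], [-58.28, 71.71], [-173.87, 95.51], [-174.79, -0.11], [-173.66, 173.66]. Speed limits (degrees/s): [136.94, 136.94, 172.46, 180, 180, 180].

INTERFACE

Orientations are given as [roll, pitch, yaw] about the fixed x, y, z axes, in that order (R = Rz(yaw) Ry(pitch) Rx(roll)).
In Python, from plant import get_obs, snapshot, camera_params, close_job, boxes_of, cut_out, landmark_of gives the robot as it stands.
- The arm moves only by the shell command python3 -m inch 'ROWS' [OPENING]. ROWS is text: rows parted by semicolons, each of 6 numbers parted by spaces: the shift along the tool's x, y, z in units of 30 cm (1.0 is 30 cm), then the turn, a rotation vector about the tool's x, y, z in units of pi rad (1.0 is pi rad). A call has 1 to 10 rows; each row is the pose to reach, as a shift and turn from the pose commanded when the call began, along the tool's axes at that moment, turning the shorter way round; what a row does not reach only later rows make up. A row lasts 1/12 s, in which the tool goes at most 41.7 mm and 7.16 degrees, less where a joint would pass 70% of its speed; a pose out of reach is approached as far as the arm can. A call with a number of a shift or a turn outside -1 to 1 is refused whole. A call with a gripper value outside its range is refused whole. OPENING is the closure, from -1 (fully open) to 1 (shut), set as the call begins (- or left out, the last holds). The fingers move at their own pace and stop on an object; the grip force is fixed at half the most. Time passes only in rows, so rows that repeat a pose let the fingers close. It gives the time, the measured TCP pose, the force, the opening and the grip force at its end, in the units of the state.
- get_obs(): the state, without advancing time (a new reading comes with each control period).
- snapshot(name): name is "side" or "top"; returns the picture (400x640x3 uint8, red, green, blue); there is no depth.
- camera_params(name): a dict with "mtx" (3x3 intrinsics, pixels), "rvec" (rotation vector, rad) and "tvec" (3), from world to camera coordinates, as OpenCV has them. Camera axes: x right, y down, z forward; pixel columns grow to the right and rows downward; lengths in m; the calibration is good to about 2 mm. A picture is of the moment at which its call begins. camera_params takes no time and is no camera call.
- close_job(): hands the job in; it is judged then, once.
Trained networks look in the newest picture that a camera, given by its name, has taken for a name from the list of things; names that differ only in an ending like _2 or _b are one class to them, and where a whole thing is asked for, a point or a joint stands for the part that bears it (a point fixed in the world has none). Each returns a list of dicts, best first, with "p" (0 to 1); they miss things now and then, are a little off and sometimes report something else, mostly with a low value. They report only what shows in the picture. A call takes as long as a camera call. They do not tell look-alikes from the thing itself.
- boxes_of(camera, thing): "rect" ([left, top, width, height] in pixels, round what is visible of it).
- cut_out(camera, thing): "pixels" (400x640 bool, what is visible of it) and "rect" ([left, top, width, height] in pixels, round what is visible of it).
- landmark_of(camera, thing): "uv" ([column, row] in pixels: a listed point, or the origin of a listed thing).
The state is a dict: "clock": time; "joint_pos": joint angles; "qvel": joint speeds; "tau": joint torques, N m; "tool_pos": TCP position; "orientation": TCP orientation; "force": force on the tool from outside, world axes, zero at the start; "moment": the same for the moment, N m; "opening": finger opening in m; "gripper_force": force on a finger pad.
Only numpy, scipy, OpenCV 4.12 (cv2) and the standard library are available. Lean on these libraries where they do the work, as an engineer would, in place of code of your own. Each camera call takes 0.05 s, during which the arm holds its last target. There are 200 camera calls.

TASK

Make up the two kits from the stock on the green mat: the clear seed dish and the tweezers go on the blue tray; the white tape roll, the red pen and the eraser go on the yellow tray. Lay tweezers and pen along the long slot of their tray and each of the other things flat in a square pocket of its own, fully inside its compartment on the tray floor. Keep the dish upright all the while, and leave the yellow tape roll and the blue pen where they are.

Things in the scene. Friction and masses are not known exactly. Their poses are not given: they have to be found in the camera images.
- blue_tray: Blue tray, 164 (x) x 132 mm (y), fixed on the bench; origin: centre of underside. Floor 3 mm thick; white rim and ribs 4 mm wide, 2.5 mm above the floor. Long slot along x: inside 156 x 44 mm, centre x 0, y -40 mm. Two square pockets: 76 x 76 mm, centres x -40 and +40, y +24 mm. Takes the seed dish and tweezers; one pocket stays empty.
- yellow_tray: Yellow tray, 164 (x) x 132 mm (y), fixed on the bench; origin: centre of underside. Floor 3 mm thick; white rim and ribs 4 mm wide, 2.5 mm above the floor. Long slot along x: inside 156 x 44 mm, centre x 0, y -40 mm. Two square pockets: 76 x 76 mm, centres x -40 and +40, y +24 mm. Takes white tape, red pen, eraser.
- seed_dish: Round clear plastic dish with a few seeds stuck to its floor, 60 mm across, 12 mm high, 22 g; grip it across the outside. Origin at the centre of its underside, z up. It lies on the stock mat, a fixed green mat 2 mm thick.
- tweezers: Steel tweezers lying flat, 126 mm long, 14 mm wide and 8 mm high, stiff (they do not give). Its long axis is y; x points across it. Origin at the centre of its underside. It lies on the mat.
- white_tape: Roll of white tape with a green core, lying flat, 47 mm across, 18 mm high; the core is filled, so grip it across the outside. Origin at the centre of its underside, z up. It lies on the mat.
- red_pen: Red marker pen lying flat, 135 mm long, 11 mm wide and 13 mm high. Its long axis is y; x points across it. Origin at the centre of its underside. It lies on the mat.
- eraser: White eraser in a blue sleeve, 45 mm long, 19 mm wide, 11 mm high. Its long axis is y; x points across it. Origin at the centre of its underside. It lies on the mat.
- yellow_tape: Roll of yellow tape with a green core, 60 mm across, 19 mm high, on the bench beyond the mat. Origin at the centre of its underside. In neither kit: leave it.
- blue_pen: Blue marker pen, 140 mm long, 9 mm wide, 11 mm high, on the bench beyond the mat; long axis y. Origin at the centre of its underside. In neither kit: leave it.
Things that resemble listed ones, but are neither listed nor needed, are in the scene too. Leave any brown look-alike of the white_tape alone.

How it is judged:
By the outcome, as a careful person would: the job done as asked, in the order asked, and still so for the second after the job is handed in, with the robot touching nothing.
It also fails if it takes over 115 s, if anything falls off the work surface, if the arm or the gripper's body presses on something with over 40 N, if the wrist force passes 120 N, or if a joint passes its speed limit or range.

## Working session

There is one attempt and no reset: what is moved stays moved. The work goes in short steps, Python scripts to look and compute and a shell command to move; the robot and the scene stay as the last step left them, time stands still between calls to the robot, and variables do not carry over. Pictures are saved under pics/ and viewed, at most 18 in all, crops included, and the job is handed in when it is done.

```bash
mkdir -p pics; ls
python3 - <<'E'
from plant import *
import cv2
print(get_obs())
for c in("top","side"):
    im=snapshot(c); cv2.imwrite(f"pics/{c}0.png",im[:,:,::-1])
    p=camera_params(c);print(c,p)
    for t in "blue_tray yellow_tray seed_dish tweezers white_tape red_pen eraser yellow_tape blue_pen".split():
        print(t,[(round(d["p"],2),[round(float(x)) for x in d["uv"]]) for d in landmark_of(c,t)])
E
```

```text
pics
{'clock': 0.0, 'joint_pos': array([ 8.04492698e+01,  2.05902919e+01,  6.32637496e-01, -2.25869469e-02,
       -7.01359048e+01, -1.65061259e+01]), 'qvel': array([ 0.01491823,  0.02114594,  0.01635989,  0.08158975, -0.04830751,
       -0.08797385]), 'tau': array([ 2.79076034e-03, -5.82726574e+01,  2.93047732e+01,  6.99658647e+00,
        6.97416253e-03, -1.46059956e-04]), 'tool_pos': array([0.29630223, 0.60592393, 0.22561921]), 'orientation': array([ 1.79904263e+02, -6.22664998e-03, -2.60645431e+01]), 'force': array([-0.36595562, -0.59620401,  0.27002331]), 'moment': array([-0.0308848 ,  0.02933852,  0.04847922]), 'gripper_force': 0.0, 'opening': 0.08772245033329593}
top {'mtx': array([[416.7295434 ,   0.        , 318.87801239],
       [  0.        , 416.7295434 , 198.48687556],
       [  0.        ,   0.        ,   1.        ]]), 'rvec': array([ 2.13808593, -2.08614953,  0.18196251]), 'tvec': array([0.24905626, 0.56547793, 1.19752025])}
blue_tray [(0.66, [404, 176])]
yellow_tray [(0.72, [272, 229])]
seed_dish [(0.69, [345, 218])]
tweezers [(0.52, [359, 184]), (0.22, [304, 199])]
white_tape [(0.69, [333, 197]), (0.48, [231, 283])]
red_pen [(0.73, [404, 172]), (0.51, [307, 198])]
eraser [(0.47, [321, 167])]
yellow_tape [(0.69, [326, 135])]
blue_pen [(0.68, [278, 168])]
side {'mtx': array([[500.31322426,   0.        , 325.00010754],
       [  0.        , 500.31322426, 200.27196179],
       [  0.        ,   0.        ,   1.        ]]), 'rvec': array([ 0.07508578,  2.63122126, -1.66066929]), 'tvec': array([ 0.52219861, -0.07892003,  1.49456881])}
blue_tray [(0.78, [279, 177])]
yellow_tray [(0.95, [357, 246])]
seed_dish [(0.7, [334, 203])]
tweezers [(0.5, [293, 196])]
white_tape [(0.96, [449, 276]), (0.7, [308, 210])]
red_pen [(0.73, [312, 226])]
eraser [(0.57, [275, 218])]
yellow_tape [(0.79, [224, 221])]
blue_pen [(0.27, [228, 218])]
```

Run:
```python
import cv2
for c,(x,y) in {"top":(210,100),"side":(200,130)}.items():
    im=cv2.imread(f"pics/{c}0.png")[y:y+195,x:x+260]
    cv2.imwrite(f"pics/{c}0c.png",cv2.resize(im,None,fx=3,fy=3,interpolation=cv2.INTER_CUBIC))
```

```text
(no output)
```

View pics/top0c.png

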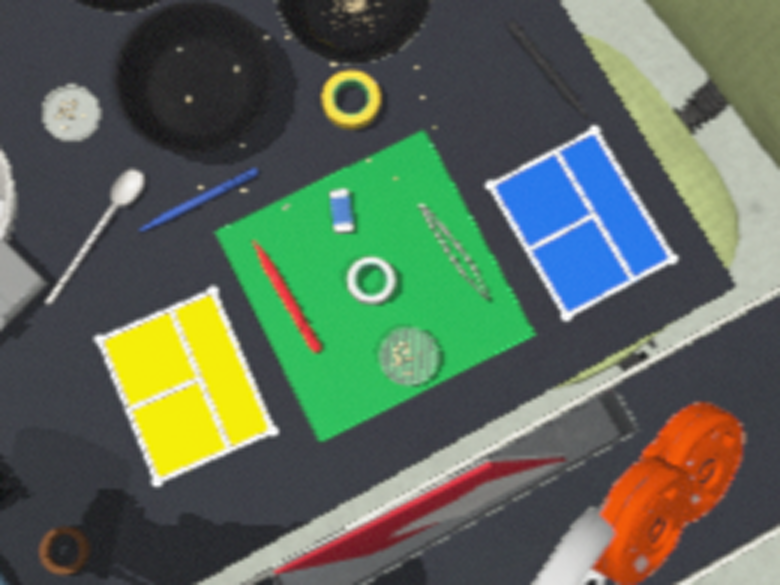

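View pics/side0c.png

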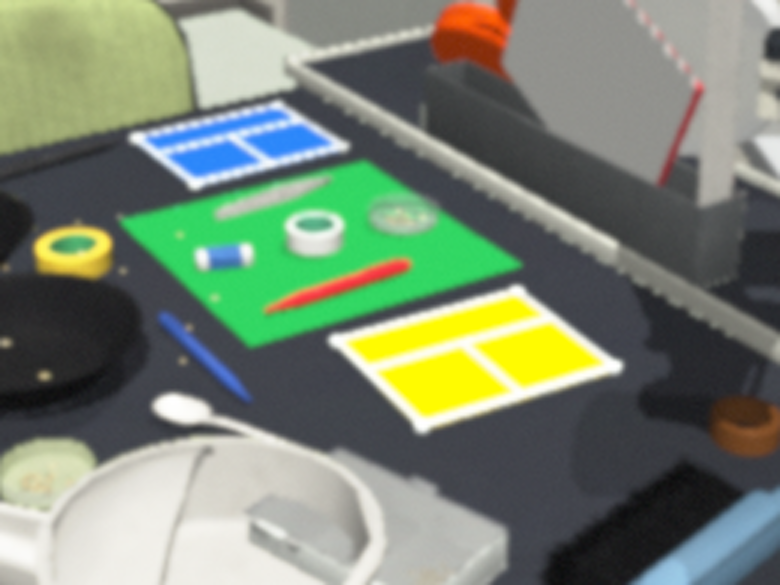

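View pics/top0.png

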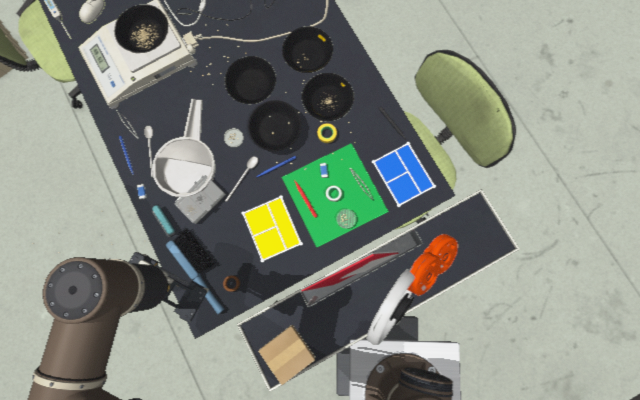

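The pictures show the mat with red pen (top pixel ~307,198), eraser (~323,170), white tape (~334,193), tweezers (~361,184) and dish (~346,218). The yellow tray is at ~272,228 and the blue one at ~404,174. The look-alikes are off the mat. Next I fit poses to the masks from both views.

```bash
cat > h.py <<'E'
import numpy as np, cv2
from plant import *
from scipy.optimize import minimize
P={c:camera_params(c) for c in("top","side")}
def proj(c,X):
    p=P[c]; return cv2.projectPoints(np.asarray(X,float).reshape(-1,3),p["rvec"],p["tvec"],p["mtx"],None)[0][:,0]
def back(c,uv,z):
    p=P[c];R=cv2.Rodrigues(p["rvec"])[0];o=-R.T@p["tvec"]
    d=R.T@np.linalg.inv(p["mtx"])@np.array([*uv,1.]);return o+d*(z-o[2])/d[2]
# half sizes along x,y ; height ; round
S=dict(blue_tray=(.082,.066,.0055,0),yellow_tray=(.082,.066,.0055,0),seed_dish=(.03,.03,.012,1),tweezers=(.007,.063,.008,0),
 white_tape=(.0235,.0235,.018,1),red_pen=(.0055,.0675,.013,0),eraser=(.0095,.0225,.011,0),yellow_tape=(.03,.03,.019,1),blue_pen=(.0045,.07,.011,0))
def hull(t,x,y,z,yaw):
    a,b,h,r=S[t]
    if r: an=np.linspace(0,2*np.pi,40); q=np.c_[a*np.cos(an),b*np.sin(an)]
    else: q=np.array([[a,b],[a,-b],[-a,-b],[-a,b]])
    c,s=np.cos(yaw),np.sin(yaw);q=q@np.array([[c,s],[-s,c]])+[x,y]
    return np.r_[np.c_[q,np.full(len(q),z)],np.c_[q,np.full(len(q),z+h)]]
K=8
def rend(c,X,o,n=60):
    uv=(proj(c,X)-o+.5)*K
    m=np.zeros((n*2*K,n*2*K),np.uint8)
    cv2.fillConvexPoly(m,cv2.convexHull((uv*16).astype(np.int32)),1,shift=4)
    return cv2.resize(m.astype(np.float32),(n*2,n*2),interpolation=cv2.INTER_AREA)
def fit(t,masks,x0,fz=None):
    M={};O={}
    for c,m in masks.items():
        o=np.round(proj(c,[x0[0],x0[1],0])[0]).astype(int)-60;O[c]=o
        pad=np.pad(m.astype(np.float32),130);M[c]=pad[o[1]+130:o[1]+250,o[0]+130:o[0]+250]
    def cost(v):
        z=v[2] if fz is None else fz; e=0
        for c in M:
            r=rend(c,hull(t,v[0],v[1],z,v[3]),O[c]); e+=np.abs(r-M[c]).sum()/M[c].sum()
        return e
    best=None
    for y0 in ([0] if S[t][3] else x0[2]):
        s0=np.array([x0[0],x0[1],.002,y0]);sim=np.vstack([s0]+[s0+d for d in np.diag([.008,.008,.006,.15])])
        r=minimize(cost,s0,method="Nelder-Mead",options=dict(initial_simplex=sim,maxiter=250,xatol=1e-4,fatol=1e-4))
        if best is None or r.fun<best.fun: best=r
    return best.x,best.fun
E
cat > m.py <<'E'
from h import *
import pickle
T={"blue_tray":(404,174),"yellow_tray":(272,228),"seed_dish":(346,218),"tweezers":(361,184),"white_tape":(334,193),"red_pen":(307,198),"eraser":(323,170),"yellow_tape":(327,133),"blue_pen":(276,167)}
A={}
for c in P:
    snapshot(c)
    for t in T: A[c,t]=[(d["p"],d["pixels"]) for d in cut_out(c,t)]
pickle.dump(A,open("A.pkl","wb"))
for t,uv in T.items():
    X=back("top",uv,.005);masks={}
    for c in P:
        e=proj(c,X)[0];b=[(np.hypot(*(np.argwhere(m)[:,::-1].mean(0)-e)),p,m) for p,m in A[c,t]]
        b=[q for q in b if q[0]<12]
        if b: masks[c]=min(b,key=lambda q:q[0])[2]
    out=[]
    if masks:
      for fz in (None,0 if t in("blue_tray","yellow_tray","yellow_tape","blue_pen") else .002):
        v,f=fit(t,masks,[X[0],X[1],np.radians([0,45,90,135])],fz);out.append([*np.round(v[:3]*1000,1),round(np.degrees(v[3])%360,1),round(f,3)])
    print(t,list(masks),[int(m.sum()) for m in masks.values()],out)
E
python3 m.py
```

```text
blue_tray ['top', 'side'] [2171, 1062] [[np.float64(655.6), np.float64(1.2), np.float64(3.1), np.float64(28.9), np.float64(0.102)], [np.float64(656.6), np.float64(-1.3), np.float64(-1.7), np.float64(28.6), np.float64(0.14)]]
yellow_tray ['top', 'side'] [2300, 2455] [[np.float64(473.3), np.float64(409.7), np.float64(2.0), np.float64(25.1), np.float64(0.078)], [np.float64(473.1), np.float64(408.6), np.float64(-5.5), np.float64(25.2), np.float64(0.095)]]
seed_dish ['top', 'side'] [275, 263] [[np.float64(506.8), np.float64(181.2), np.float64(4.4), np.float64(3.9), np.float64(0.214)], [np.float64(506.9), np.float64(179.2), np.float64(8.7), np.float64(3.4), np.float64(0.287)]]
tweezers ['side'] [184] [[np.float64(619.6), np.float64(103.8), np.float64(-8.9), np.float64(128.5), np.float64(0.371)], [np.float64(616.8), np.float64(125.3), np.float64(14.8), np.float64(129.0), np.float64(0.389)]]
white_tape ['top'] [144] [[np.float64(585.6), np.float64(220.7), np.float64(1.2), np.float64(4.0), np.float64(0.456)], [np.float64(585.3), np.float64(220.7), np.float64(6.4), np.float64(356.1), np.float6
[... 185 characters left out ...]
), np.float64(127.7), np.float64(0.705)]]
eraser ['top', 'side'] [88, 117] [[np.float64(660.4), np.float64(253.5), np.float64(5.9), np.float64(277.2), np.float64(0.406)], [np.float64(661.0), np.float64(252.1), np.float64(7.6), np.float64(92.7), np.float64(0.61)]]
yellow_tape ['top', 'side'] [176, 307] [[np.float64(783.2), np.float64(246.8), np.float64(4.2), np.float64(5.6), np.float64(1.0)], [np.float64(783.9), np.float64(246.2), np.float64(5.7), np.float64(5.4), np.float64(1.052)]]
blue_pen ['side'] [99] [[np.float64(962.2), np.float64(235.2), np.float64(-63.9), np.float64(107.7), np.float64(1.0)], [np.float64(676.2), np.float64(394.5), np.float64(1.4), np.float64(24.7), np.float64(1.537)]]
```

```bash
cat > col.py <<'E'
from h import *
from scipy.optimize import least_squares
I={c:snapshot(c) for c in P}
H={c:cv2.cvtColor(I[c],cv2.COLOR_RGB2HSV) for c in P}
def comps(m,amin):
    n,l,s,ce=cv2.connectedComponentsWithStats(m.astype(np.uint8),connectivity=4);return [(ce[i],l==i,s[i,4]) for i in range(1,n) if s[i,4]>=amin]
def tray(hr,T0,yaws):
    cen=np.array([[0,-.04],[-.04,.024],[.04,.024]]);obs={}
    for c in P:
        h,s,v=cv2.split(H[c]);m=(h>hr[0])&(h<hr[1])&(s>150)&(v>90)
        e=proj(c,[*T0,.003])[0];obs[c]=np.array([k[0] for k in comps(m,60) if np.hypot(*(k[0]-e))<45])
    def pts(v):
        c_,s_=np.cos(v[3]),np.sin(v[3]);q=cen@np.array([[c_,s_],[-s_,c_]])+v[:2];return np.c_[q,np.full(3,v[2])]
    def res(v):
        r=[]
        for c in obs:
            uv=proj(c,pts(v)); 
            for k in uv: d=obs[c]-k;r+=list(d[np.argmin((d**2).sum(1))])
        return r
    b=min((least_squares(res,[*T0,.003,y],x_scale=[.01,.01,.01,.1]) for y in yaws),key=lambda r:r.cost)
    return b.x,b.cost,{c:len(o) for c,o in obs.items()},np.round(res(b.x),1)
if __name__=="__main__":
    for n,hr,T0 in(("blue",(100,125),(.656,.001)),("yellow",(22,36),(.473,.409))):
        x,c,n_,r=tray(hr,T0,np.radians([0,30,60,90,-60,-90,-120,-150,180,120]));print(n,np.round(x[:3]*1000,1),round(np.degrees(x[3]),1),c,n_,r)
    # objects on the mat
    M={}
    for c in P:
        h,s,v=cv2.split(H[c]);g=((h>60)&(h<85)&(s>120)).astype(np.uint8)
        k=max(comps(g,500),key=lambda k:k[2])[1].astype(np.uint8)
        hull_=cv2.convexHull(cv2.findContours(k,0,1)[0][0]);f=np.zeros_like(k);cv2.fillConvexPoly(f,hull_,1)
        M[c]=[(cc,m,a) for cc,m,a in comps((f>0)&(k==0),12)]
        print(c,[(np.round(q[0]).astype(int).tolist(),int(q[2])) for q in M[c]])
    for t,uv in {"white_tape":(334,193),"red_pen":(307,198),"eraser":(323,170),"tweezers":(361,184),"seed_dish":(346,218)}.items():
        X=back("top",uv,.006);masks={}
        for c in P:
            e=proj(c,X)[0];r=[m for cc,m,a in M[c] if np.hypot(*(cc-e))<(26 if t in("tweezers",) else 14 if t=="red_pen" else 11)]
            if r:
                m=sum(r).astype(np.uint8);hh=cv2.convexHull(np.argwhere(m)[:,::-1].astype(np.int32));cv2.fillConvexPoly(m,hh,1);masks[c]=m
        for fz in(None,.002):
            v,f=fit(t,masks,[X[0],X[1],np.radians([0,45,90,135])],fz);print(t,{c:int(m.sum()) for c,m in masks.items()},np.round(v[:3]*1000,1),round(np.degrees(v[3])%180,1),round(f,3))
    print(proj("top",[[0,0,0],[.3,.606,.227],[.5,0,0]]))
    print("wall pts",[np.round(back("top",u,z),3) for u,z in (((300,290),0),((425,240),0),((240,323),0),((480,193),0))])
E
python3 col.py
```

```text
blue [ 6.57e+02 -3.00e-01  6.30e+00] 30.0 1.3178917530865633 {'top': 3, 'side': 3} [ 0.1  0.9 -0.2  0.5 -0.   0.5 -1.  -0.1 -0.4 -0.1 -0.4 -0.2]
yellow [474.8 408.2   5.3] 25.8 1.28359729436174 {'top': 3, 'side': 3} [ 0.   0.9 -0.3  0.5 -0.   0.4 -1.  -0.1 -0.1  0.1 -0.2 -0.2]
top [([323, 170], 102), ([355, 175], 63), ([305, 199], 200), ([333, 193], 226), ([362, 188], 15), ([367, 188], 14), ([346, 218], 301)]
side [([290, 195], 245), ([334, 201], 254), ([304, 207], 281), ([274, 215], 154), ([313, 224], 343)]
white_tape {'top': 236, 'side': 286} [586.2 219.8   5.7] 2.6 0.323
white_tape {'top': 236, 'side': 286} [587.1 217.5   4.5] 1.0 0.343
red_pen {'top': 232, 'side': 381} [568.3 307.6   5.1] 122.2 0.449
red_pen {'top': 232, 'side': 381} [568.6 305.7  23.5] 122.1 0.553
eraser {'top': 112, 'side': 171} [661.3 251.4   4.6] 102.4 0.362
eraser {'top': 112, 'side': 171} [661.8 249.9  33.5] 105.0 0.434
tweezers {'top': 157, 'side': 846} [624.2 134.8   5. ] 127.4 1.261
tweezers {'top': 157, 'side': 846} [621.4 132.   -6.9] 127.8 1.257
seed_dish {'top': 314, 'side': 275} [508.  178.6   4.6] 3.7 0.184
seed_dish {'top': 314, 'side': 275} [508.3 177.5   3.8] 6.6 0.239
[[405.54802999 395.26965371]
 [178.21755646 283.93084852]
 [403.41097072 222.58590488]]
wall pts [array([0.287, 0.314, 0.   ]), array([ 0.448, -0.065,  0.   ]), array([0.186, 0.49 , 0.   ]), array([ 0.599, -0.24 ,  0.   ])]
```

View pics/side0.png

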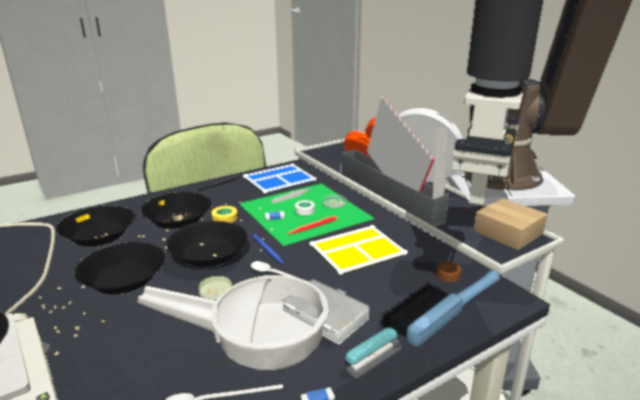

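Run:
```python
from h import *
def tri(a,b):
    Pm=[P[c]["mtx"]@np.c_[cv2.Rodrigues(P[c]["rvec"])[0],P[c]["tvec"]] for c in("top","side")]
    X=cv2.triangulatePoints(*Pm,np.array(a,float),np.array(b,float))[:,0];return X[:3]/X[3]
for n,z,E in(("tw",.006,{"top":((350,168.3),(373.3,200)),"side":((272.3,200.7),(310,190))}),("pen",.008,{"top":((295,181),(316,216.7)),"side":((288.7,232.7),(336.7,217.7))})):
    for c,(a,b) in E.items():
        A,B=back(c,a,z),back(c,b,z);d=B-A;print(n,c,np.round((A+B)/2,4),np.linalg.norm(d).round(3),np.degrees(np.arctan2(d[1],d[0]))%180)
# panel guesses
for a,b in(((302,291),(415,190)),((302,291),(433,157)),((398,253),(383,97)),((398,253),(433,157)),((424,232),(343,152)),((303,303),(442,205))):
    X=tri(a,b);print(a,b,X.round(3),np.round(proj("top",X)[0]-a,1))
S["tweezers"]=(.007,.063,.008,0)
import pickle;A=pickle.load(open("A.pkl","rb"))
for c in P:
  for t in("tweezers","red_pen"):
    for p,m in A[c,t]:
        q=np.argwhere(m)[:,::-1];print(c,t,round(p,2),q.mean(0).round(),cv2.minAreaRect(q.astype(np.float32)))
snapshot("top")
for t in("tweezers","red_pen"): print(t,[(round(d["p"],2),np.round(d["rect"])) for d in boxes_of("top",t)])
```

```text
tw top [0.6184 0.1309 0.006 ] 0.125 36.27136968179039
tw side [0.6203 0.1284 0.006 ] 0.119 31.76203560211485
pen top [0.5669 0.3061 0.008 ] 0.132 31.743893869279106
pen side [0.5678 0.3039 0.008 ] 0.135 30.404293148909176
(302, 291) (415, 190) [0.311 0.297 0.089] [ 2.2 -8.6]
(302, 291) (433, 157) [0.292 0.297 0.171] [ 0.3 -0.9]
(398, 253) (383, 97) [0.38  0.063 0.254] [-0.8  3.6]
(398, 253) (433, 157) [0.303 0.075 0.107] [-13.8  34.5]
(424, 232) (343, 152) [ 0.466 -0.049  0.061] [ 0.1 -0.3]
(303, 303) (442, 205) [0.257 0.299 0.05 ] [ 0.6 -1.8]
top tweezers 0.41 [352. 172.] ((352.5, 171.5), (1.4142135381698608, 0.0), -135.0)
side tweezers 0.46 [292. 195.] ((290.5689697265625, 195.67242431640625), (6.870728015899658, 36.58198165893555), 68.19859313964844)
side red_pen 0.77 [317. 224.] ((315.5000305175781, 223.99996948242188), (6.320965766906738, 41.370365142822266), 73.49563598632812)
tweezers []
red_pen [(0.41, array([294., 188.,  25.,  25.]))]
```

```bash
cat > plan.py <<'E'
import sys,json,os,numpy as np
# usage: plan.py "x y z yaw; ..." (mm, deg): chain of targets from the commanded pose; prints the row for each
f="cmd.json";s=json.load(open(f)) if os.path.exists(f) else [297,606,227,-26.06]
for t in sys.argv[1].split(";"):
    t=np.array(t.split(),float);d=t-s;y=np.radians(s[3])
    r=np.round(np.array([d[0]*np.cos(y)+d[1]*np.sin(y),d[0]*np.sin(y)-d[1]*np.cos(y),-d[2]])/300,3);w=round(-d[3]/180,3)
    print(*r,"0 0",w, "  rows>=",int(np.ceil(max(np.linalg.norm(d[:3])/41.7,abs(d[3])/7.16))))
    q=r*300;s=[s[0]+q[0]*np.cos(y)+q[1]*np.sin(y),s[1]+q[0]*np.sin(y)-q[1]*np.cos(y),s[2]-q[2],s[3]-w*180]
json.dump(s,open(f,"w"));print(np.round(s,2))
E
python3 plan.py "400 390 200 2; 507 180 110 29"
```

```text
0.625 0.496 0.09 0 0 -0.156   rows>= 6
0.332 0.712 0.3 0 0 -0.15   rows>= 7
[507.14 180.   110.    29.02]
```

```bash
python3 -m inch '0.625 0.496 0.09 0 0 -0.156;0.625 0.496 0.09 0 0 -0.156;0.625 0.496 0.09 0 0 -0.156;0.625 0.496 0.09 0 0 -0.156;0.625 0.496 0.09 0 0 -0.156;0.625 0.496 0.09 0 0 -0.156;0.625 0.496 0.09 0 0 -0.156;0.625 0.496 0.09 0 0 -0.156;0.625 0.496 0.09 0 0 -0.156;0.625 0.496 0.09 0 0 -0.156' -1
python3 -m inch '0.332 0.712 0.3 0 0 -0.15;0.332 0.712 0.3 0 0 -0.15;0.332 0.712 0.3 0 0 -0.15;0.332 0.712 0.3 0 0 -0.15;0.332 0.712 0.3 0 0 -0.15;0.332 0.712 0.3 0 0 -0.15;0.332 0.712 0.3 0 0 -0.15;0.332 0.712 0.3 0 0 -0.15;0.332 0.712 0.3 0 0 -0.15;0.332 0.712 0.3 0 0 -0.15'
python3 - <<'E'
from h import *
print(get_obs()["joint_pos"].round(1))
im=snapshot("side");cv2.imwrite("pics/s1.png",cv2.resize(im[20:300,180:560,::-1],None,fx=2,fy=2))
E
```

```text
clock: 3.08
tool_pos: [0.3995, 0.3912, 0.1998]
orientation: [-180.0, -0.0, 2.1]
force: [0.1, -0.8, 0.1]
opening: 0.0879
gripper_force: 0.0
clock: 3.92
tool_pos: [0.5069, 0.1819, 0.11]
orientation: [-180.0, -0.1, 29.1]
force: [-0.2, 0.3, 0.0]
opening: 0.0876
gripper_force: 0.0
[ 40.6  13.9 -25.5   0.  -50.5  78.5]
```

View pics/s1.png

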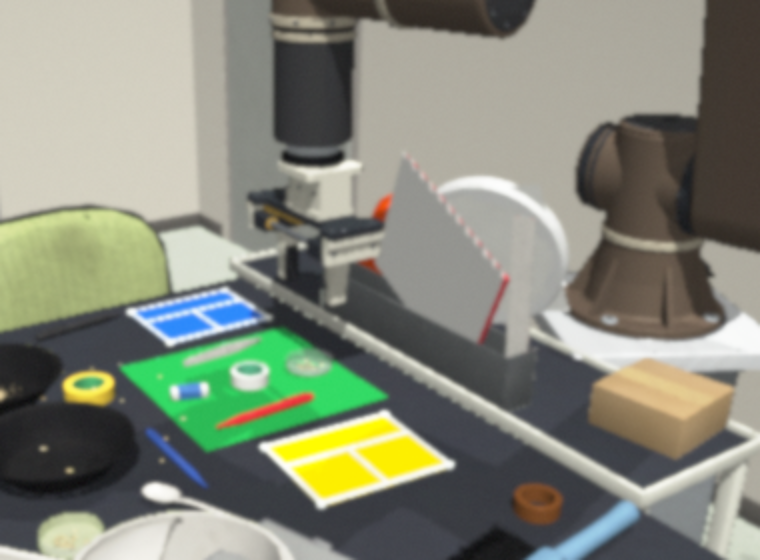

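The gripper hangs above the dish: fingertips at crop ~(290,272) and (333,300), dish at (308,362). The arm is clear of the panel. I lower and check.

```bash
python3 -c "
from h import *
print(proj('side',[.507,.182,.11]), get_obs()['tool_pos'])"
python3 plan.py "507 180 30 29; 507 180 7.5 29"
```

```text
[[335.40430102 165.5554365 ]] [0.50676356 0.18203137 0.11011531]
-0.0 -0.0 0.267 0 0 0.0   rows>= 2
-0.0 -0.0 0.075 0 0 0.0   rows>= 1
[507.14 180.     7.4   29.02]
```

```bash
python3 -m inch '0 0 0.267 0 0 0;0 0 0.267 0 0 0;0 0 0.267 0 0 0;0 0 0.267 0 0 0;0 0 0.267 0 0 0;0 0 0.267 0 0 0'
python3 -m inch '0 0 0.04 0 0 0;0 0 0.075 0 0 0;0 0 0.075 0 0 0;0 0 0.075 0 0 0;0 0 0.075 0 0 0;0 0 0.075 0 0 0'
python3 -c "
from h import *
im=snapshot('side');cv2.imwrite('pics/s2.png',cv2.resize(im[100:260,230:430,::-1],None,fx=4,fy=3.75,interpolation=2))"
```

```text
clock: 4.47
tool_pos: [0.508, 0.1819, 0.0319]
orientation: [-180.0, -0.2, 29.1]
force: [0.8, -0.3, 0.4]
opening: 0.0875
gripper_force: 0.0
clock: 4.97
tool_pos: [0.5071, 0.1806, 0.0076]
orientation: [-180.0, -0.1, 29.0]
force: [-0.1, 0.4, 0.1]
opening: 0.0877
gripper_force: 0.0
```

View pics/s2.png

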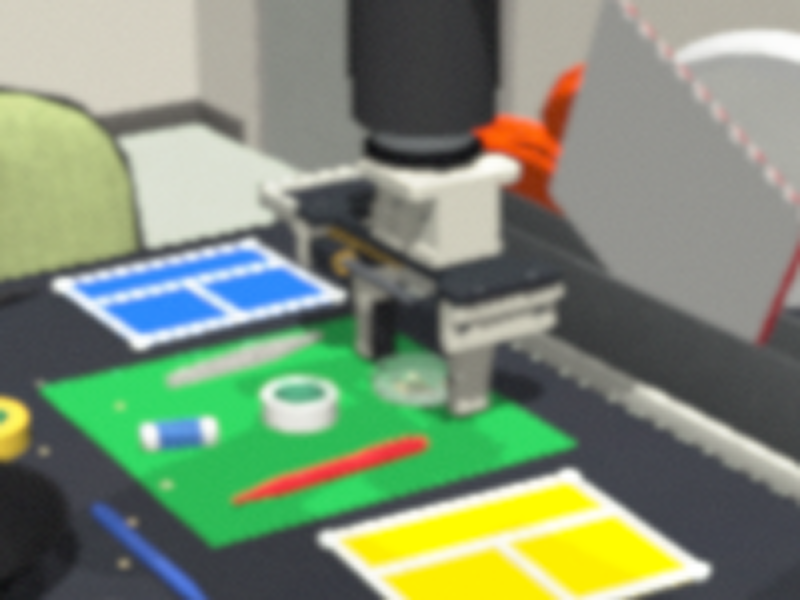

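Fingers straddle the dish, crop (378,345)/(468,405), dish at (412,380). Closing and lifting a little.

```bash
python3 -m inch '0 0 0 0 0 0;0 0 0 0 0 0;0 0 0 0 0 0;0 0 0 0 0 0;0 0 0 0 0 0;0 0 0 0 0 0' 1
python3 -m inch '0 0 0 0 0 0;0 0 0 0 0 0;0 0 -0.05 0 0 0;0 0 -0.1 0 0 0;0 0 -0.2 0 0 0;0 0 -0.2 0 0 0;0 0 -0.2 0 0 0;0 0 -0.2 0 0 0'
python3 -c "
from h import *
im=snapshot('side');cv2.imwrite('pics/s3.png',cv2.resize(im[80:240,250:450,::-1],None,fx=3,fy=3,interpolation=2))
d=cut_out('side','seed_dish');print([(q['p'],q['rect'],np.argwhere(q['pixels']).mean(0)) for q in d]);o=get_obs()['tool_pos'];print(proj('side',o+[0,0,0]))"
```

```text
clock: 5.52
tool_pos: [0.5067, 0.1804, 0.007]
orientation: [180.0, 0.0, 29.0]
force: [0.4, -0.1, 1.1]
opening: 0.0584
gripper_force: 30.0
clock: 6.18
tool_pos: [0.5064, 0.1803, 0.0668]
orientation: [-180.0, -0.0, 29.0]
force: [0.2, 0.1, 0.5]
opening: 0.0584
gripper_force: 30.0
[(0.45, [323.3, 174.3, 13.7, 13.0], array([180.36702128, 331.89361702]))]
[[335.58130047 181.27978189]]
```

View pics/s3.png

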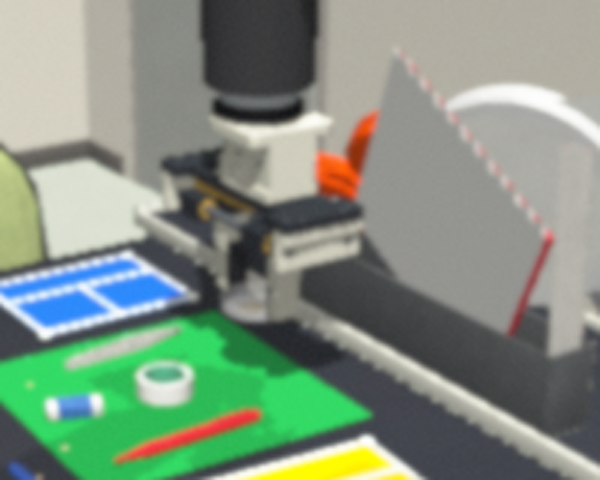

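The dish is held level between the fingers (crop ~245,300).

```bash
python3 plan.py "507.14 180 67.4 29.02; 680 40.5 60 29.2; 680 40.5 22 29.2; 680 40.5 9 29.2"
```

```text
0.0 0.0 -0.2 0 0 -0.0   rows>= 2
0.278 0.686 0.025 0 0 -0.001   rows>= 6
0.0 0.0 0.126 0 0 -0.0   rows>= 1
0.0 0.0 0.044 0 0 -0.0   rows>= 1
[679.9  40.5   8.9  29.2]
```

```bash
python3 -m inch '0.04 0.1 0 0 0 0;0.08 0.2 0.005 0 0 0;0.13 0.32 0.01 0 0 0;0.18 0.44 0.015 0 0 0;0.23 0.56 0.02 0 0 -0.001;0.26 0.65 0.025 0 0 -0.001;0.278 0.686 0.025 0 0 -0.001;0.278 0.686 0.025 0 0 -0.001;0.278 0.686 0.025 0 0 -0.001;0.278 0.686 0.025 0 0 -0.001'
python3 -m inch '0 0 0.06 0 0 0;0 0 0.126 0 0 0;0 0 0.126 0 0 0;0 0 0.126 0 0 0;0 0 0.126 0 0 0'
python3 -c "
from h import *
o=get_obs()['tool_pos'];print(o)
for c in P:
  im=snapshot(c);d=cut_out(c,'seed_dish');print(c,[(q['p'],np.argwhere(q['pixels']).mean(0)[::-1],q['rect']) for q in d],proj(c,o),proj(c,[.680,.0405,.003]))
cv2.imwrite('pics/s4.png',cv2.resize(im[130:230,220:360,::-1],None,fx=5,fy=5,interpolation=2))"
```

```text
clock: 7.12
tool_pos: [0.6783, 0.0413, 0.0586]
orientation: [-180.0, 0.1, 29.2]
force: [-0.4, -0.2, -0.9]
opening: 0.0581
gripper_force: 30.0
clock: 7.53
tool_pos: [0.6796, 0.0417, 0.0227]
orientation: [180.0, -0.0, 29.3]
force: [0.1, -0.3, -0.4]
opening: 0.0586
gripper_force: 30.0
[0.67957585 0.04172417 0.02274738]
top [] [[390.65433128 164.39053226]] [[390.0949203  165.95061499]]
side [(0.53, array([266.1300813, 176.6504065]), [257.8, 170.7, 13.2, 12.6])] [[270.47944404 177.46245136]] [[270.68052426 183.70453997]]
```

View pics/s4.png

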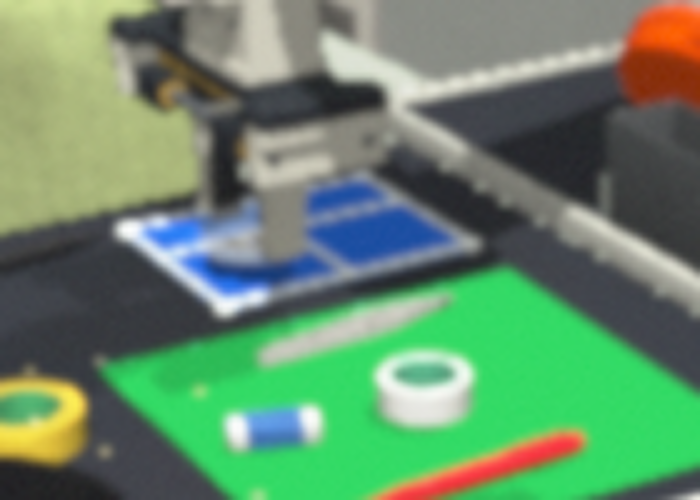

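Dish hangs above the outer blue pocket (left edge at crop x≈212, consistent with its centre on the TCP). Lowering and releasing partly.

```bash
python3 -m inch '0 0 0.025 0 0 0;0 0 0.044 0 0 0;0 0 0.044 0 0 0;0 0 0.044 0 0 0;0 0 0.044 0 0 0;0 0 0.044 0 0 0'
python3 -m inch '0 0 0 0 0 0;0 0 0 0 0 0;0 0 0 0 0 0;0 0 0 0 0 0;0 0 0 0 0 0' -0.6
python3 -m inch '0 0 -0.05 0 0 0;0 0 -0.15 0 0 0;0 0 -0.28 0 0 0;0 0 -0.28 0 0 0;0 0 -0.28 0 0 0;0 0 -0.28 0 0 0'
python3 plan.py "679.9 40.5 92.9 29.2; 620 131 70 34.5; 620 131 20 34.5; 620 131 6 34.5"
```

```text
clock: 8.23
tool_pos: [0.6792, 0.0407, 0.0082]
orientation: [-180.0, 0.0, 29.2]
force: [-0.4, 0.1, 0.4]
opening: 0.0582
gripper_force: 30.0
clock: 8.65
tool_pos: [0.6795, 0.0409, 0.0085]
orientation: [180.0, -0.0, 29.2]
force: [-0.7, -0.6, -0.5]
opening: 0.0699
gripper_force: 0.0
clock: 9.15
tool_pos: [0.6793, 0.041, 0.0928]
orientation: [-180.0, -0.1, 29.2]
force: [-0.4, 0.5, -0.0]
opening: 0.0699
gripper_force: 0.0
0.0 -0.0 -0.28 0 0 -0.0   rows>= 3
-0.027 -0.361 0.076 0 0 -0.029   rows>= 3
-0.0 0.0 0.167 0 0 -0.0   rows>= 2
-0.0 0.0 0.047 0 0 -0.0   rows>= 1
[620.   131.08   5.9   34.42]
```

```bash
python3 -m inch '-0.027 -0.361 0.076 0 0 -0.029;-0.027 -0.361 0.076 0 0 -0.029;-0.027 -0.361 0.076 0 0 -0.029;-0.027 -0.361 0.076 0 0 -0.029;-0.027 -0.361 0.076 0 0 -0.029;-0.027 -0.361 0.076 0 0 -0.029;-0.027 -0.361 0.076 0 0 -0.029' 0
python3 -m inch '0 0 0.08 0 0 0;0 0 0.167 0 0 0;0 0 0.167 0 0 0;0 0 0.167 0 0 0;0 0 0.167 0 0 0;0 0 0.167 0 0 0'
python3 -c "
from h import *
for c in P:
  im=snapshot(c);d=cut_out(c,'seed_dish');print(c,[(round(q['p'],2),np.argwhere(q['pixels']).mean(0)[::-1].round(1),q['rect']) for q in d],proj(c,[.680,.0405,.009]))
cv2.imwrite('pics/s5.png',cv2.resize(im[130:230,220:360,::-1],None,fx=5,fy=5,interpolation=2))"
```

```text
clock: 9.73
tool_pos: [0.6198, 0.1308, 0.0692]
orientation: [180.0, 0.0, 34.4]
force: [-0.0, 0.3, 0.3]
opening: 0.044
gripper_force: 0.0
clock: 10.23
tool_pos: [0.6207, 0.1315, 0.0211]
orientation: [180.0, -0.1, 34.4]
force: [0.3, -0.6, 0.3]
opening: 0.0439
gripper_force: 0.0
top [(0.55, array([392.1, 170.3]), [388.7, 158.5, 10.3, 19.6])] [[390.38081816 165.44454917]]
side [(0.58, array([270.5, 181.3]), [259.0, 175.6, 18.0, 10.5]), (0.25, array([289.9, 195.9]), [272.5, 186.4, 38.0, 14.4])] [[270.57957895 181.76598525]]
```

View pics/s5.png

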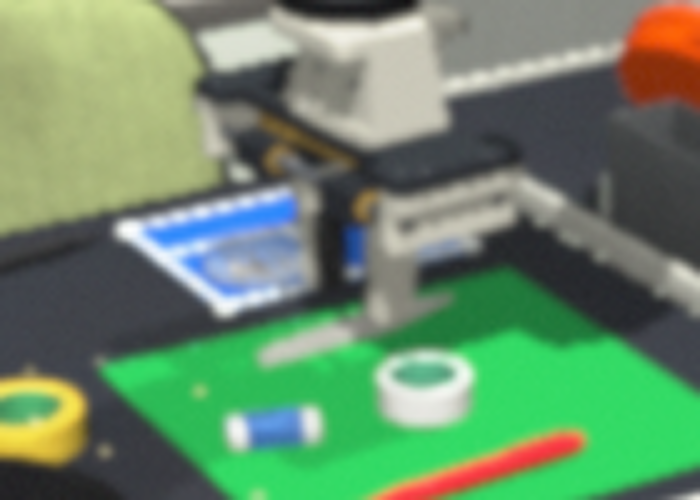

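The dish sits in the pocket (crop ~255,260) and the fingers straddle the tweezers (crop ~355,325).

```bash
python3 -m inch '0 0 0.025 0 0 0;0 0 0.047 0 0 0;0 0 0.047 0 0 0;0 0 0.047 0 0 0;0 0 0.047 0 0 0;0 0 0.047 0 0 0'
python3 -m inch '0 0 0 0 0 0;0 0 0 0 0 0;0 0 0 0 0 0;0 0 0 0 0 0;0 0 0 0 0 0;0 0 0 0 0 0;0 0 0 0 0 0;0 0 0 0 0 0' 1
python3 -m inch '0 0 -0.03 0 0 0;0 0 -0.1 0 0 0;0 0 -0.15 0 0 0;0 0 -0.15 0 0 0;0 0 -0.15 0 0 0;0 0 -0.15 0 0 0'
python3 -c "
from h import *
im=snapshot('side');cv2.imwrite('pics/s6.png',cv2.resize(im[130:230,220:360,::-1],None,fx=4,fy=4,interpolation=2))"
```

```text
clock: 10.93
tool_pos: [0.6196, 0.1315, 0.0055]
orientation: [180.0, 0.0, 34.4]
force: [0.1, -0.1, -0.1]
opening: 0.044
gripper_force: 0.0
clock: 11.6
tool_pos: [0.6196, 0.1314, 0.0055]
orientation: [180.0, -0.0, 34.4]
force: [-0.6, -0.1, 0.7]
opening: 0.0129
gripper_force: 30.0
clock: 12.1
tool_pos: [0.6193, 0.1314, 0.0505]
orientation: [-180.0, -0.0, 34.4]
force: [-0.3, -0.2, -0.7]
opening: 0.0128
gripper_force: 30.0
```

View pics/s6.png

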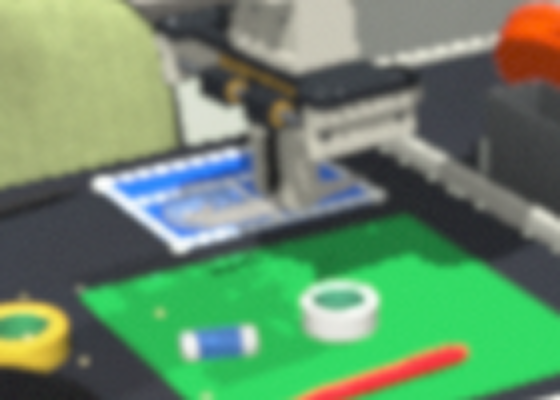

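Run:
```python
from h import *
u=np.array([np.cos(np.radians(34.4)),np.sin(np.radians(34.4)),0]);o=get_obs()['tool_pos']-[0,0,.002]
for s in(-.063,-.04,0,.04,.05,.063,.075): print(s,proj("side",o+s*u).round(1),proj("top",o+s*u).round(1))
for c in P:
    snapshot(c);print(c,[(round(d["p"],2),d["rect"]) for d in cut_out(c,"tweezers")+boxes_of(c,"tweezers")],[(round(d["p"],2),d["uv"]) for d in landmark_of(c,"tweezers")])
```

```text
-0.063 [[310.8 175.6]] [[374.3 197.7]]
-0.04 [[303.9 177.7]] [[370.  191.5]]
0 [[291.6 181.3]] [[362.6 180.7]]
0.04 [[278.8 185. ]] [[355.3 170.1]]
0.05 [[275.6 185.9]] [[353.4 167.4]]
0.063 [[271.3 187.2]] [[351.1 164. ]]
0.075 [[267.3 188.4]] [[348.9 160.9]]
top [] []
side [(0.4, [273.9, 175.0, 36.5, 12.4]), (0.61, [273.3, 176.6, 40.7, 12.3])] [(0.49, [290.2, 179.8])]
```

The tweezers are lifted level, and the network's box (273–312) is centred on the fingers.

```bash
python3 plan.py "620 131.08 50.9 34.42; 677 -35.8 55 29.3; 677 -35.8 20 29.3; 677 -35.8 7.3 29.3"
```

```text
0.0 0.0 -0.15 0 0 -0.0   rows>= 2
-0.158 0.566 -0.014 0 0 0.028   rows>= 5
0.0 0.0 0.117 0 0 0.0   rows>= 1
0.0 0.0 0.042 0 0 0.0   rows>= 1
[676.87 -35.78   7.4   29.38]
```

```bash
python3 -m inch '-0.03 0.1 -0.014 0 0 0.005;-0.06 0.2 -0.014 0 0 0.01;-0.09 0.32 -0.014 0 0 0.015;-0.12 0.43 -0.014 0 0 0.02;-0.145 0.52 -0.014 0 0 0.028;-0.158 0.566 -0.014 0 0 0.028;-0.158 0.566 -0.014 0 0 0.028;-0.158 0.566 -0.014 0 0 0.028;-0.158 0.566 -0.014 0 0 0.028'
python3 -m inch '0 0 0.06 0 0 0;0 0 0.117 0 0 0;0 0 0.117 0 0 0;0 0 0.117 0 0 0;0 0 0.117 0 0 0;0 0 0.117 0 0 0'
python3 -m inch '0 0 0.02 0 0 0;0 0 0.042 0 0 0;0 0 0.042 0 0 0;0 0 0.042 0 0 0;0 0 0.042 0 0 0;0 0 0.042 0 0 0'
python3 -m inch '0 0 0 0 0 0;0 0 0 0 0 0;0 0 0 0 0 0;0 0 0 0 0 0' 0.45
python3 -m inch '0 0 -0.05 0 0 0;0 0 -0.15 0 0 0;0 0 -0.28 0 0 0;0 0 -0.28 0 0 0;0 0 -0.28 0 0 0;0 0 -0.28 0 0 0'
python3 plan.py "676.87 -35.78 91.4 29.38; 586.5 219 100 25.5; 586.5 219 35 25.5; 586.5 219 8 25.5"
```

```text
clock: 13.3
tool_pos: [0.6761, -0.0348, 0.0545]
orientation: [-180.0, 0.0, 29.4]
force: [-0.3, 0.8, -0.2]
opening: 0.0131
gripper_force: 30.0
clock: 13.8
tool_pos: [0.6772, -0.0347, 0.0209]
orientation: [180.0, -0.1, 29.4]
force: [0.1, -0.0, 0.2]
opening: 0.013
gripper_force: 30.0
clock: 14.3
tool_pos: [0.6762, -0.0355, 0.0068]
orientation: [-180.0, 0.0, 29.4]
force: [0.2, -0.4, -0.7]
opening: 0.0129
gripper_force: 30.0
clock: 14.63
tool_pos: [0.6764, -0.0354, 0.007]
orientation: [-180.0, -0.0, 29.4]
force: [-0.8, -0.2, -0.2]
opening: 0.0237
gripper_force: 0.0
clock: 15.13
tool_pos: [0.6764, -0.0353, 0.0913]
orientation: [-180.0, -0.1, 29.4]
force: [-0.5, -0.3, -0.3]
opening: 0.0239
gripper_force: 0.0
-0.0 -0.0 -0.28 0 0 0.0   rows>= 3
0.154 -0.888 -0.029 0 0 0.022   rows>= 7
0.0 0.0 0.217 0 0 -0.0   rows>= 2
0.0 0.0 0.09 0 0 -0.0   rows>= 1
[586.44 219.02   8.    25.42]
```

```bash
python3 -m inch '0.154 -0.888 -0.029 0 0 0.022;0.154 -0.888 -0.029 0 0 0.022;0.154 -0.888 -0.029 0 0 0.022;0.154 -0.888 -0.029 0 0 0.022;0.154 -0.888 -0.029 0 0 0.022;0.154 -0.888 -0.029 0 0 0.022;0.154 -0.888 -0.029 0 0 0.022;0.154 -0.888 -0.029 0 0 0.022;0.154 -0.888 -0.029 0 0 0.022;0.154 -0.888 -0.029 0 0 0.022' -0.7
python3 -m inch '0 0 0.1 0 0 0;0 0 0.217 0 0 0;0 0 0.217 0 0 0;0 0 0.217 0 0 0;0 0 0.217 0 0 0;0 0 0.217 0 0 0'
python3 -c "
from h import *
o=get_obs()['tool_pos'];o[2]=.02;print(proj('side',o))
im=snapshot('side');cv2.imwrite('pics/s7.png',cv2.resize(im[130:250,220:380,::-1],None,fx=5,fy=5,interpolation=2))"
```

```text
clock: 15.97
tool_pos: [0.5854, 0.2189, 0.0986]
orientation: [180.0, 0.1, 25.4]
force: [0.5, 0.6, -0.3]
opening: 0.0744
gripper_force: 0.0
clock: 16.47
tool_pos: [0.5874, 0.2195, 0.0365]
orientation: [-180.0, -0.1, 25.4]
force: [0.4, 0.3, -0.2]
opening: 0.0747
gripper_force: 0.0
[[304.37919484 205.09221687]]
```

View pics/s7.png

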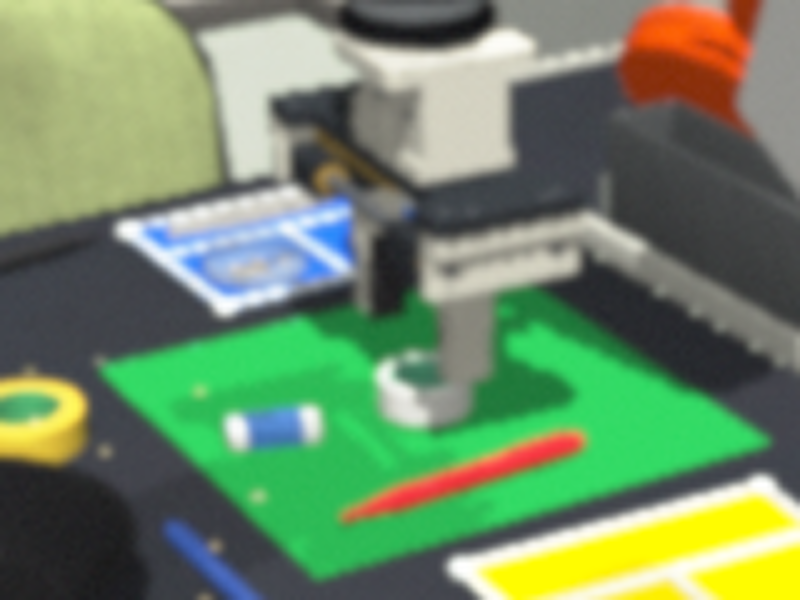

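Tape centre is at crop (424,372), right under the TCP projection. The tweezers lie in the blue slot (crop 170–310, ~210).

```bash
python3 -m inch '0 0 0.05 0 0 0;0 0 0.09 0 0 0;0 0 0.09 0 0 0;0 0 0.09 0 0 0;0 0 0.09 0 0 0;0 0 0.09 0 0 0'
python3 -m inch '0 0 0 0 0 0;0 0 0 0 0 0;0 0 0 0 0 0;0 0 0 0 0 0;0 0 0 0 0 0;0 0 0 0 0 0' 1
python3 -m inch '0 0 -0.03 0 0 0;0 0 -0.1 0 0 0;0 0 -0.2 0 0 0;0 0 -0.2 0 0 0;0 0 -0.2 0 0 0;0 0 -0.2 0 0 0'
python3 plan.py "586.44 219.02 68 25.42; 500 447.2 70 25.5; 500 447.2 25 25.5; 500 447.2 9.6 25.5"
```

```text
clock: 17.02
tool_pos: [0.5864, 0.2197, 0.0083]
orientation: [-180.0, -0.1, 25.4]
force: [-0.5, 0.2, 0.7]
opening: 0.0745
gripper_force: 0.0
clock: 17.52
tool_pos: [0.586, 0.2194, 0.0077]
orientation: [-180.0, -0.0, 25.4]
force: [-0.4, 0.6, 0.6]
opening: 0.0457
gripper_force: 30.0
clock: 18.02
tool_pos: [0.5858, 0.2194, 0.068]
orientation: [-180.0, -0.0, 25.4]
force: [0.2, -0.8, -0.9]
opening: 0.0455
gripper_force: 30.0
0.0 0.0 -0.2 0 0 -0.0   rows>= 2
0.066 -0.811 -0.007 0 0 -0.0   rows>= 6
0.0 0.0 0.15 0 0 -0.0   rows>= 2
0.0 0.0 0.052 0 0 -0.0   rows>= 1
[499.88 447.27   9.5   25.42]
```

```bash
python3 -m inch '0.01 -0.12 -0.007 0 0 0;0.02 -0.24 -0.007 0 0 0;0.03 -0.37 -0.007 0 0 0;0.04 -0.5 -0.007 0 0 0;0.05 -0.62 -0.007 0 0 0;0.06 -0.74 -0.007 0 0 0;0.066 -0.811 -0.007 0 0 0;0.066 -0.811 -0.007 0 0 0;0.066 -0.811 -0.007 0 0 0;0.066 -0.811 -0.007 0 0 0'
python3 -m inch '0 0 0.07 0 0 0;0 0 0.15 0 0 0;0 0 0.15 0 0 0;0 0 0.15 0 0 0;0 0 0.15 0 0 0;0 0 0.15 0 0 0'
python3 -m inch '0 0 0.025 0 0 0;0 0 0.052 0 0 0;0 0 0.052 0 0 0;0 0 0.052 0 0 0;0 0 0.052 0 0 0;0 0 0.052 0 0 0'
python3 -m inch '0 0 0 0 0 0;0 0 0 0 0 0;0 0 0 0 0 0;0 0 0 0 0 0;0 0 0 0 0 0' -0.3
python3 -m inch '0 0 -0.05 0 0 0;0 0 -0.15 0 0 0;0 0 -0.28 0 0 0;0 0 -0.28 0 0 0;0 0 -0.28 0 0 0;0 0 -0.28 0 0 0'
python3 plan.py "499.88 447.27 93.5 25.42; 567.5 306 80 31.5; 567.5 306 30 31.5; 567.5 306 6.5 31.5"
```

```text
clock: 18.85
tool_pos: [0.4989, 0.4468, 0.0685]
orientation: [179.9, 0.1, 25.4]
force: [0.7, -1.1, -1.1]
opening: 0.0459
gripper_force: 30.0
clock: 19.35
tool_pos: [0.5003, 0.4479, 0.0262]
orientation: [-180.0, -0.1, 25.4]
force: [0.6, 0.1, -0.5]
opening: 0.0457
gripper_force: 30.0
clock: 19.85
tool_pos: [0.4992, 0.4474, 0.0089]
orientation: [180.0, 0.0, 25.4]
force: [-0.8, 0.1, -0.5]
opening: 0.0458
gripper_force: 30.0
clock: 20.27
tool_pos: [0.4994, 0.4477, 0.0092]
orientation: [-180.0, -0.0, 25.4]
force: [0.5, 0.6, -0.7]
opening: 0.0567
gripper_force: 0.0
clock: 20.77
tool_pos: [0.4993, 0.4476, 0.0934]
orientation: [-180.0, -0.0, 25.4]
force: [0.7, -0.5, 0.0]
opening: 0.0571
gripper_force: 0.0
-0.0 -0.0 -0.28 0 0 -0.0   rows>= 3
0.001 0.522 0.045 0 0 -0.034   rows>= 4
0.0 0.0 0.167 0 0 0.0   rows>= 2
0.0 0.0 0.078 0 0 0.0   rows>= 1
[567.37 305.96   6.5   31.54]
```

```bash
python3 -m inch '0.001 0.522 0.045 0 0 -0.034;0.001 0.522 0.045 0 0 -0.034;0.001 0.522 0.045 0 0 -0.034;0.001 0.522 0.045 0 0 -0.034;0.001 0.522 0.045 0 0 -0.034;0.001 0.522 0.045 0 0 -0.034;0.001 0.522 0.045 0 0 -0.034;0.001 0.522 0.045 0 0 -0.034' 0.1
python3 -m inch '0 0 0.08 0 0 0;0 0 0.167 0 0 0;0 0 0.167 0 0 0;0 0 0.167 0 0 0;0 0 0.167 0 0 0;0 0 0.167 0 0 0'
python3 -c "
from h import *
o=get_obs()['tool_pos'];o[2]=.01;print(proj('side',o))
im=snapshot('side');cv2.imwrite('pics/s8.png',cv2.resize(im[150:270,250:410,::-1],None,fx=5,fy=5,interpolation=2))"
```

```text
clock: 21.43
tool_pos: [0.5665, 0.3068, 0.0789]
orientation: [180.0, 0.0, 31.6]
force: [-0.8, 0.8, -0.6]
opening: 0.0396
gripper_force: 0.0
clock: 21.93
tool_pos: [0.5676, 0.3075, 0.0311]
orientation: [-180.0, -0.1, 31.6]
force: [-0.6, 0.2, 0.0]
opening: 0.0395
gripper_force: 0.0
[[313.53290094 224.9595512 ]]
```

View pics/s8.png

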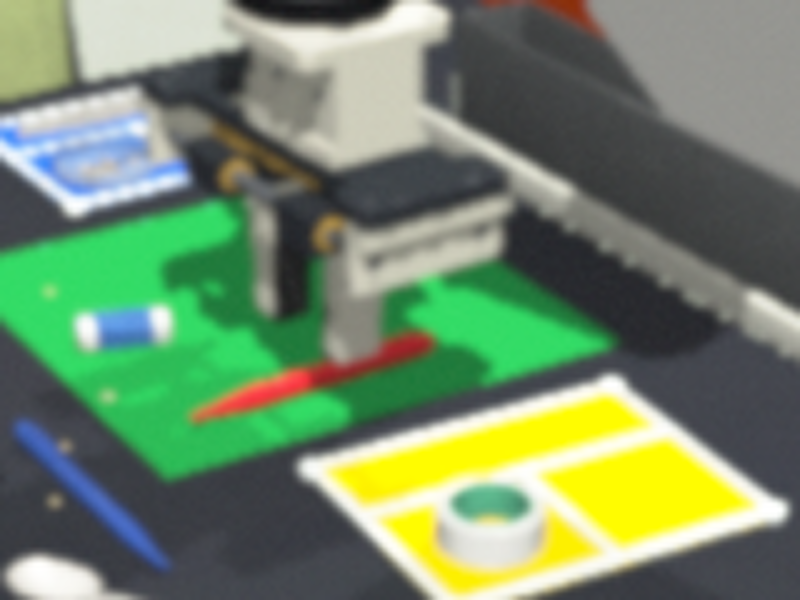

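The tape sits in the yellow tray's left pocket (crop 490,525), and the pen's centre (crop ~315,377) is under the TCP projection.

```bash
python3 -m inch '0 0 0.04 0 0 0;0 0 0.078 0 0 0;0 0 0.078 0 0 0;0 0 0.078 0 0 0;0 0 0.078 0 0 0;0 0 0.078 0 0 0'
python3 -m inch '0 0 0 0 0 0;0 0 0 0 0 0;0 0 0 0 0 0;0 0 0 0 0 0;0 0 0 0 0 0;0 0 0 0 0 0;0 0 0 0 0 0;0 0 0 0 0 0' 1
python3 -m inch '0 0 -0.03 0 0 0;0 0 -0.1 0 0 0;0 0 -0.18 0 0 0;0 0 -0.18 0 0 0;0 0 -0.18 0 0 0;0 0 -0.18 0 0 0'
python3 plan.py "567.37 305.96 60.5 31.54; 491.2 372 60 25.5; 491.2 372 22 25.5; 491.2 372 8.3 25.5"
```

```text
clock: 22.48
tool_pos: [0.5671, 0.3064, 0.0063]
orientation: [180.0, -0.0, 31.5]
force: [-0.0, -0.4, 0.7]
opening: 0.0394
gripper_force: 0.0
clock: 23.15
tool_pos: [0.5669, 0.3063, 0.0062]
orientation: [180.0, -0.0, 31.5]
force: [-0.2, -0.8, 1.3]
opening: 0.0102
gripper_force: 30.0
clock: 23.65
tool_pos: [0.5667, 0.3063, 0.0604]
orientation: [-180.0, -0.0, 31.5]
force: [-0.9, -0.9, -0.6]
opening: 0.0106
gripper_force: 30.0
-0.0 -0.0 -0.18 0 0 0.0   rows>= 2
-0.101 -0.32 0.002 0 0 0.034   rows>= 3
-0.0 -0.0 0.126 0 0 -0.0   rows>= 1
-0.0 -0.0 0.046 0 0 -0.0   rows>= 1
[491.33 371.92   8.3   25.42]
```

```bash
python3 -m inch '-0.03 -0.1 0.002 0 0 0.01;-0.06 -0.2 0.002 0 0 0.02;-0.101 -0.32 0.002 0 0 0.034;-0.101 -0.32 0.002 0 0 0.034;-0.101 -0.32 0.002 0 0 0.034;-0.101 -0.32 0.002 0 0 0.034;-0.101 -0.32 0.002 0 0 0.034;-0.101 -0.32 0.002 0 0 0.034'
python3 -m inch '0 0 0.06 0 0 0;0 0 0.126 0 0 0;0 0 0.126 0 0 0;0 0 0.126 0 0 0;0 0 0.126 0 0 0;0 0 0.126 0 0 0'
python3 - <<'E'
from h import *
o=get_obs()['tool_pos'];u=np.array([np.cos(np.radians(25.4)),np.sin(np.radians(25.4)),0])
for c in P:
    im=snapshot(c)
    h,s,v=cv2.split(cv2.cvtColor(im,cv2.COLOR_RGB2HSV));m=((h<8)|(h>172))&(s>130)
    e=proj(c,o)[0];q=np.argwhere(m)[:,::-1];q=q[np.hypot(*(q-e).T)<40]
    X=np.array([back(c,k,o[2]) for k in q]);t=(X-o)@u;print(c,len(q),t.min(),t.max())
cv2.imwrite('pics/s9.png',cv2.resize(im[170:270,280:420,::-1],None,fx=4,fy=4,interpolation=2))
E
```

```text
clock: 24.32
tool_pos: [0.4914, 0.3714, 0.0591]
orientation: [180.0, 0.0, 25.4]
force: [0.7, 0.2, -0.8]
opening: 0.0106
gripper_force: 30.0
clock: 24.82
tool_pos: [0.4916, 0.3726, 0.0228]
orientation: [-180.0, -0.1, 25.4]
force: [-0.1, 0.9, 0.3]
opening: 0.0105
gripper_force: 30.0
top 36 -0.06270329605949106 -0.020331199155499254
side 140 -0.0717514415988519 0.05896490760696912
```

View pics/s9.png

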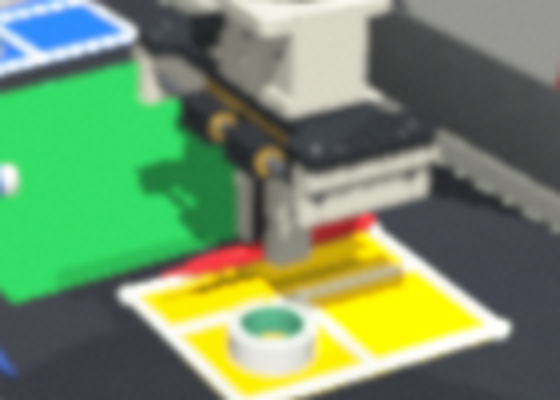

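The pen hangs over the slot, spanning about -70 to +62 mm around the TCP, so it is centred. Lowering and releasing.

```bash
python3 -m inch '0 0 0.025 0 0 0;0 0 0.046 0 0 0;0 0 0.046 0 0 0;0 0 0.046 0 0 0;0 0 0.046 0 0 0;0 0 0.046 0 0 0'
python3 -m inch '0 0 0 0 0 0;0 0 0 0 0 0;0 0 0 0 0 0;0 0 0 0 0 0' 0.55
python3 -m inch '0 0 -0.05 0 0 0;0 0 -0.15 0 0 0;0 0 -0.28 0 0 0;0 0 -0.28 0 0 0;0 0 -0.28 0 0 0;0 0 -0.28 0 0 0'
python3 plan.py "491.33 371.92 92.3 25.42; 661 251.5 70 8; 661 251.5 25 8; 661 251.5 6.5 8"
```

```text
clock: 25.42
tool_pos: [0.4907, 0.3721, 0.0077]
orientation: [180.0, 0.0, 25.4]
force: [0.1, 0.9, -0.5]
opening: 0.0104
gripper_force: 30.0
clock: 25.75
tool_pos: [0.4909, 0.3723, 0.0079]
orientation: [-180.0, -0.0, 25.4]
force: [-0.5, -0.3, 0.3]
opening: 0.0198
gripper_force: 0.0
clock: 26.25
tool_pos: [0.4908, 0.3723, 0.0922]
orientation: [-180.0, -0.0, 25.4]
force: [-0.6, -0.2, -0.8]
opening: 0.02
gripper_force: 0.0
-0.0 0.0 -0.28 0 0 -0.0   rows>= 3
0.338 0.605 0.074 0 0 0.097   rows>= 6
0.001 0.0 0.15 0 0 -0.0   rows>= 2
-0.0 0.0 0.062 0 0 -0.0   rows>= 1
[661.12 251.56   6.5    7.96]
```

```bash
python3 -m inch '0.338 0.605 0.074 0 0 0.097;0.338 0.605 0.074 0 0 0.097;0.338 0.605 0.074 0 0 0.097;0.338 0.605 0.074 0 0 0.097;0.338 0.605 0.074 0 0 0.097;0.338 0.605 0.074 0 0 0.097;0.338 0.605 0.074 0 0 0.097;0.338 0.605 0.074 0 0 0.097;0.338 0.605 0.074 0 0 0.097;0.338 0.605 0.074 0 0 0.097' -0.1
python3 -m inch '0.001 0 0.08 0 0 0;0.001 0 0.15 0 0 0;0.001 0 0.15 0 0 0;0.001 0 0.15 0 0 0;0.001 0 0.15 0 0 0;0.001 0 0.15 0 0 0'
python3 -c "
from h import *
o=get_obs()['tool_pos'];o[2]=.008;print(proj('side',o))
im=snapshot('side');cv2.imwrite('pics/s10.png',cv2.resize(im[150:270,240:400,::-1],None,fx=5,fy=5,interpolation=2))"
```

```text
clock: 27.08
tool_pos: [0.6594, 0.2528, 0.0696]
orientation: [180.0, 0.0, 8.1]
force: [0.1, 0.3, 0.9]
opening: 0.0483
gripper_force: 0.0
clock: 27.58
tool_pos: [0.6614, 0.2529, 0.0265]
orientation: [-180.0, -0.1, 8.0]
force: [0.5, 0.5, 0.7]
opening: 0.0484
gripper_force: 0.0
[[274.60351605 216.19753138]]
```

View pics/s10.png

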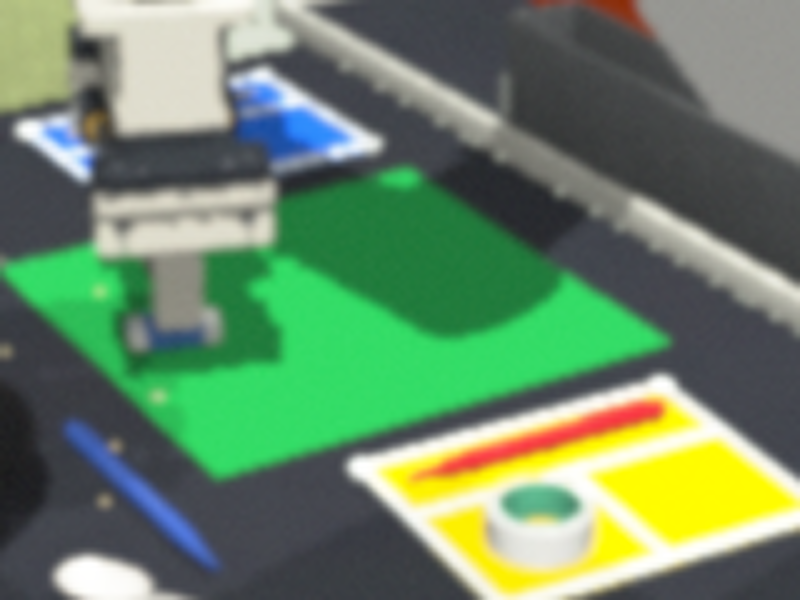

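Pen lies in the yellow slot (crop 410–665). The eraser (crop ~175,332) is centred on the finger. Gripping it.

```bash
python3 -m inch '0 0 0.03 0 0 0;0 0 0.062 0 0 0;0 0 0.062 0 0 0;0 0 0.062 0 0 0;0 0 0.062 0 0 0;0 0 0.062 0 0 0'
python3 -m inch '0 0 0 0 0 0;0 0 0 0 0 0;0 0 0 0 0 0;0 0 0 0 0 0;0 0 0 0 0 0;0 0 0 0 0 0;0 0 0 0 0 0;0 0 0 0 0 0' 1
python3 -m inch '0 0 -0.03 0 0 0;0 0 -0.1 0 0 0;0 0 -0.2 0 0 0;0 0 -0.2 0 0 0;0 0 -0.2 0 0 0;0 0 -0.2 0 0 0'
python3 plan.py "661.12 251.56 66.5 7.96; 428 412.8 66 25.5; 428 412.8 22 25.5; 428 412.8 8.3 25.5"
```

```text
clock: 28.13
tool_pos: [0.6609, 0.252, 0.0062]
orientation: [180.0, -0.0, 8.0]
force: [0.7, -0.6, -0.3]
opening: 0.0482
gripper_force: 0.0
clock: 28.8
tool_pos: [0.6607, 0.2519, 0.0061]
orientation: [180.0, -0.0, 8.0]
force: [-0.8, -0.5, 0.3]
opening: 0.0175
gripper_force: 30.0
clock: 29.3
tool_pos: [0.6606, 0.2521, 0.0668]
orientation: [-180.0, -0.0, 8.0]
force: [0.0, -0.0, -0.7]
opening: 0.0175
gripper_force: 30.0
-0.0 0.0 -0.2 0 0 0.0   rows>= 2
-0.695 -0.64 0.002 0 0 -0.097   rows>= 7
-0.0 0.0 0.146 0 0 -0.0   rows>= 2
-0.0 0.0 0.046 0 0 -0.0   rows>= 1
[428.04 412.84   8.3   25.42]
```

```bash
python3 -m inch '-0.08 -0.075 0 0 0 -0.01;-0.18 -0.165 0 0 0 -0.025;-0.28 -0.26 0 0 0 -0.04;-0.38 -0.35 0 0 0 -0.055;-0.48 -0.44 0 0 0 -0.07;-0.58 -0.53 0 0 0 -0.085;-0.66 -0.61 0.002 0 0 -0.097;-0.695 -0.64 0.002 0 0 -0.097;-0.695 -0.64 0.002 0 0 -0.097;-0.695 -0.64 0.002 0 0 -0.097'
python3 -m inch '0 0 0.07 0 0 0;0 0 0.146 0 0 0;0 0 0.146 0 0 0;0 0 0.146 0 0 0;0 0 0.146 0 0 0;0 0 0.146 0 0 0'
python3 -m inch '0 0 0.025 0 0 0;0 0 0.046 0 0 0;0 0 0.046 0 0 0;0 0 0.046 0 0 0;0 0 0.046 0 0 0;0 0 0.046 0 0 0'
python3 -m inch '0 0 0 0 0 0;0 0 0 0 0 0;0 0 0 0 0 0;0 0 0 0 0 0' 0.4
python3 -m inch '0 0 -0.1 0 0 0;0 0 -0.2 0 0 0;0 0 -0.4 0 0 0;0 0 -0.5 0 0 0;0 0 -0.5 0 0 0;0 0 -0.5 0 0 0;0 0 -0.5 0 0 0'
python3 plan.py "428.04 412.84 158.3 25.42; 340 570 210 0"
```

```text
clock: 30.13
tool_pos: [0.4268, 0.4133, 0.065]
orientation: [180.0, 0.1, 25.5]
force: [1.1, -0.3, 0.4]
opening: 0.0177
gripper_force: 30.0
clock: 30.63
tool_pos: [0.4285, 0.4135, 0.0228]
orientation: [-180.0, -0.1, 25.4]
force: [0.3, 0.4, -0.2]
opening: 0.0174
gripper_force: 30.0
clock: 31.13
tool_pos: [0.4275, 0.4132, 0.0079]
orientation: [180.0, 0.0, 25.4]
force: [-0.2, -0.7, -0.0]
opening: 0.0174
gripper_force: 30.0
clock: 31.47
tool_pos: [0.4276, 0.4132, 0.0079]
orientation: [-180.0, -0.0, 25.4]
force: [0.7, 0.2, -1.0]
opening: 0.0261
gripper_force: 0.0
clock: 32.05
tool_pos: [0.4276, 0.4134, 0.1586]
orientation: [-179.9, -0.1, 25.4]
force: [-0.5, 0.1, -0.3]
opening: 0.0263
gripper_force: 0.0
-0.0 -0.0 -0.5 0 0 -0.0   rows>= 4
-0.04 -0.599 -0.172 0 0 0.141   rows>= 5
[3.4007e+02 5.6999e+02 2.0990e+02 4.0000e-02]
```

```bash
python3 -m inch '-0.04 -0.599 -0.172 0 0 0.141;-0.04 -0.599 -0.172 0 0 0.141;-0.04 -0.599 -0.172 0 0 0.141;-0.04 -0.599 -0.172 0 0 0.141;-0.04 -0.599 -0.172 0 0 0.141;-0.04 -0.599 -0.172 0 0 0.141;-0.04 -0.599 -0.172 0 0 0.141;-0.04 -0.599 -0.172 0 0 0.141'
python3 - <<'E'
from h import *
T={"blue_tray":(656.8,-.2,29.3),"yellow_tray":(474,408.5,25.5)}
W={"seed_dish":("blue_tray",(40,24)),"tweezers":("blue_tray",(0,-40)),"white_tape":("yellow_tray",(40,24)),"red_pen":("yellow_tray",(0,-40)),"eraser":("yellow_tray",(-40,24))}
I={}
for c in P:
    I[c]=snapshot(c)
    for n,(t,l) in W.items():
        x,y,a=T[t];a=np.radians(a)
        for d in cut_out(c,n)[:2]:
            X=back(c,np.argwhere(d["pixels"]).mean(0)[::-1],.003+S[n][2]/2)[:2]*1000-[x,y]
            L=np.array([X[0]*np.cos(a)+X[1]*np.sin(a),-X[0]*np.sin(a)+X[1]*np.cos(a)])-l
            if np.hypot(*L)<60: print(c,n,round(d["p"],2),L.round(1))
a=cv2.resize(I["top"][120:280,230:450],None,fx=3.6,fy=3.6,interpolation=2)[:,:,::-1]
b=cv2.resize(I["side"][155:280,240:420],None,fx=4.4,fy=4.4,interpolation=2)[:,:,::-1]
cv2.imwrite("pics/f1.png",a);cv2.imwrite("pics/f2.png",b)
E
```

```text
clock: 32.72
tool_pos: [0.3393, 0.5694, 0.2075]
orientation: [179.8, 0.1, 0.1]
force: [-0.2, -0.8, -0.5]
opening: 0.0263
gripper_force: 0.0
top seed_dish 0.61 [0.3 2.8]
top white_tape 0.7 [-2.9  4. ]
top red_pen 0.59 [-7.6  2.7]
top eraser 0.45 [1. 3.]
side seed_dish 0.57 [-1.8 -1.5]
side tweezers 0.6 [ 5.4 -3.2]
side white_tape 0.79 [-1.3 -1. ]
side red_pen 0.71 [-6.5 -0.7]
side eraser 0.56 [-0.7 -1.2]
```

View pics/f1.png

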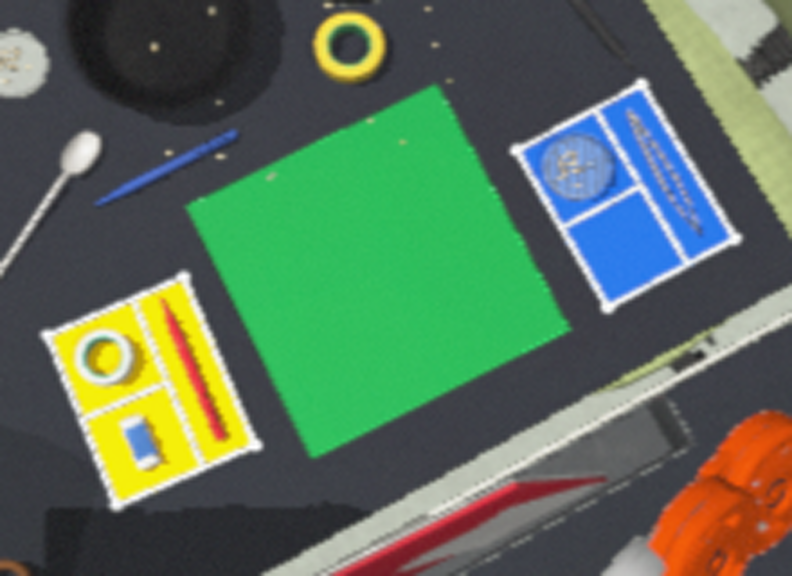

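View pics/f2.png

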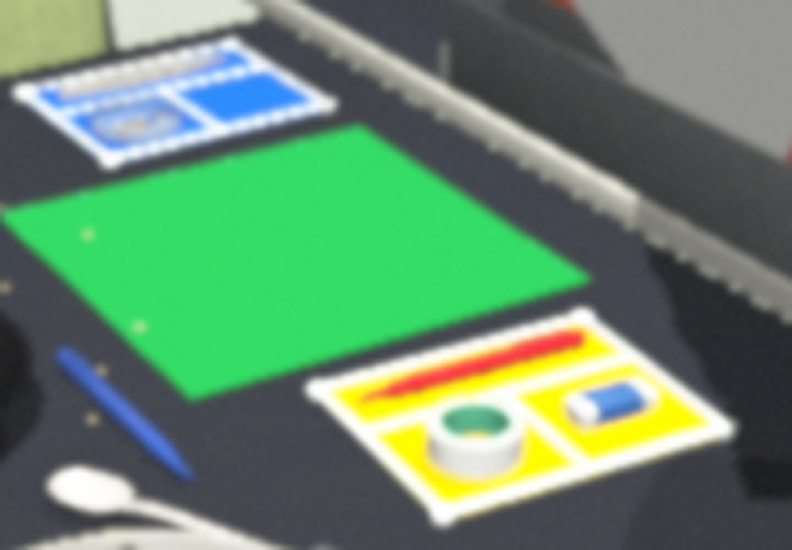

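Both views show all five things inside their compartments. The dish is in the outer blue pocket (top crop 577,167), tweezers and pen lie in the slots, the tape (105,358) and eraser (141,442) are in the yellow pockets, and the spares have not moved.

```bash
python3 -c "
from plant import *
print(close_job())"
```

```text
the job is handed in; nothing more can be done
None
```

Both kits are made up and the job was handed in at about 33 s on the robot's clock: all five things look fully inside their compartments in both camera views, the dish stayed upright, and the yellow tape roll and blue pen were not touched.

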